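# Fit the spacer block in the rack and hold the cover plate flush

### The job

One of the three slots in the white rack row is wide enough for the upright metal spacer block: slide the block, chamfered foot down, into the middle of that slot until it rests on the sprung pad inside with its top still standing proud, and let go of it. Then take the cover plate by its grip rib, bring it level and centred over the block, and press it down against the spring until the plate lies flush on top of the rack. Finish while still holding the plate pressed flush, do not let go of it, and leave the wash bottle, the specimen jar and the tip box alone.

Things in the scene. Friction and masses are not known exactly. Their poses are not given: they have to be found in the camera images.
- bay_a: White plastic rack module, 64 (x) x 60 (y) x 62 mm high, on a grey carrier 8 mm high (200 x 84 mm), fixed. Three such modules stand side by side in a row along their y axes and look alike except for the slot, in an order that changes. A slot runs through the middle along the module's x axis, open above and at both ends. In this one it is 13 mm wide, too narrow for the spacer. Origin: centre of the underside, 8 mm above the table; z up.
- bay_b: Module as bay_a, with a slot 16 mm wide: too narrow for the spacer.
- bay_c: Module as bay_a, with a slot 23 mm wide: the only one that takes the spacer (19 mm thick). The slot is 40 mm deep down to its sprung pad.
- bay_c_mouth (a point): Centre of the slot's mouth in bay_c, level with the flat rack top, 70 mm above the table. x along the slot, y across it.
- pad (a joint): The sprung black pad at the bottom of the slot in bay_c, sliding straight down: 0 raised (40 mm below the rack top), 0.016 when the spacer standing on it has its top level with the rack top, 0.017 the stop. The spring pushes back with 3.5 N at 0 and 9.1 N at 0.016; the weights of spacer and plate alone do not push it home.
- spacer: Aluminium block 50 (x) x 19 (y) x 56 mm high, about 0.14 kg, standing loose on the table. The long lower edges are chamfered 3 mm, so the foot is 13 mm wide. Origin: centre of the underside, z up. Standing on the raised pad it rises 16 mm above the rack top.
- plate: Aluminium cover plate 64 (x) x 56 (y) x 6 mm, about 0.1 kg, lying loose on the table, with an upright grey grip rib 50 (x) x 14 (y) mm in the middle, 30 mm high above the plate (36 mm above its underside). Origin: centre of the underside, z up.
- wash_bottle: White plastic bottle 56 mm across, 140 mm high, to be left alone. Origin: centre of the underside.
- specimen_jar: Small jar with white cap, 44 mm across, 50 mm high, to be left alone. Origin: centre of the underside.
- tip_box: White closed pipette-tip box with rows of yellow dots on top, 80 x 120 x 50 mm high, to be left alone. Origin: centre of the underside.
Not all that is in view belongs to the job. Leave any purple or red look-alike of the plate alone.

How it is judged:
On the way:
1. the spacer stands in the wide slot on the raised pad, let go, no plate on it (horizontal distance between spacer and bay_c_mouth below 0.014 m and angle between the x axis of spacer and the x axis of bay_c, either way round below 0.2 rad and angle between spacer's own z axis and vertical below 0.13 rad and z of spacer in the frame of bay_c_mouth below -0.035 m and value of joint pad below 0.004 m and contact force between each of the fingers, plate and spacer below 0.1 N), for 0.2 s.
At the end, for the whole second after the job is handed in: Spacer upright in the 23 mm slot (centre within 14 mm), top at most 4 mm above the rack top, pad down over 12 mm; plate level (0.06 rad), still, underside within 2.5 mm of the rack top, centre within 15 mm of the slot's, pressing the spacer with over 2 N, still held by the fingers (horizontal distance between spacer and bay_c_mouth below 0.014 m and angle between the x axis of spacer and the x axis of bay_c, either way round below 0.2 rad and angle between spacer's own z axis and vertical below 0.13 rad and z of spacer in the frame of bay_c_mouth below -0.052 m and value of joint pad above 0.012 m and horizontal distance between plate and bay_c_mouth below 0.015 m and z of plate in the frame of bay_c_mouth between -0.003 and 0.0025 m and angle between plate's own z axis and vertical below 0.06 rad and contact force between the fingers and plate above 1 N and contact force between plate and spacer above 2 N and linear speed of plate below 0.02 m/s); the arm keeps its last pose, push and grip.
It fails at once if the wash bottle is displaced more than 30 mm or tipped (distance of wash_bottle from where it was at the start of the episode above 0.03 m or angle between wash_bottle's own z axis and vertical above 0.5 rad).
It fails at once if the specimen jar is displaced more than 30 mm or tipped (distance of specimen_jar from where it was at the start of the episode above 0.03 m or angle between specimen_jar's own z axis and vertical above 0.5 rad).
It fails at once if the tip box is displaced more than 30 mm or tipped (distance of tip_box from where it was at the start of the episode above 0.03 m or angle between tip_box's own z axis and vertical above 0.5 rad).
It also fails if it takes over 53 s, if anything falls off the work surface, if the arm or the gripper's body presses on something with over 40 N, if the wrist force passes 120 N, or if a joint passes its speed limit or range.

### The arm

A 6-joint arm with a two-finger parallel gripper is mounted at the origin on the work surface. World frame = base frame: x ahead of the robot, y to its left, z up, the work surface at z = 0. Lengths are in m, angles in rad, forces in N, time in s.
With the tool pointing down it reaches from about 0.225 to 0.875 m from the base axis. Payload 3.4 kg.
Tool frame: the origin (TCP) lies between the finger pads; the fingertips stand 25 mm ahead of it and the grasp point (between the pads) lies 6 mm ahead of it; z points along the fingers, y is the line along which they close (so a half turn about z gives the same grasp; the last joint's range is limited). The gripper opens to 85 mm and grips with 20 to 120 N. Pads are 22 mm wide; open, the fingers measure 114 mm over their backs; the gripper's body (76 mm by 85 mm) begins 54 mm behind the grasp point. The pads swing forward as they close: fully open they stand 13 mm farther back than shut.
Start: joints at [-1.395, 0.276, 1.505, -0, 1.361, -0.121], TCP at [0.168, -0.55, 0.256] pointing down, gripper open.
Joint ranges: [-2.89, 2.89], [-0.75, 2.08], [0.22, 2.7], [-1.18, 4.32], [0.11, 2.71], [-2.7, 2.7]. Speed limits (rad/s): [2.57, 2.57, 3.14, 3.14, 3.14, 3.14].

### API

Orientations are given as a unit quaternion [w, x, y, z].
In Python, from rig import manip, cams, ticket gives the robot as it stands.
- The arm moves only by the tool step_arm, never from a script. Its argument "increments" is a list of rows, each an object with "dp": the shift along the world's x, y, z each as a share of 0.2 m, from -1 to 1, a list of three; "yaw": the turn about the world's z as a share of 0.15 rad, from -1 to 1; "grip": the opening, from 0 (shut) to 1 (fully open). In form: [{"dp": [tx, ty, tz], "yaw": yaw, "grip": grip}, ...]. A call has 1 to 5 rows; each row shifts and turns the commanded pose from where the row before left it; what a row does not reach is not made up. A row lasts 1/8 s, in which the tool goes at most 62.5 mm and 10.7 degrees, less where a joint would pass 70% of its speed; a pose out of reach is approached as far as the arm can. A call with a number of a shift or a turn outside -1 to 1 is refused whole. A call with a gripper value outside its range is refused whole. The fingers move at their own pace and stop on an object; "squeeze" is the grip in N (left out, the last holds). Time passes only in rows, so rows that do not move let the fingers close. It gives the time, the measured TCP pose, the force, the opening and the grip force at its end, in the units of the state.
- manip.get_state(): the state, without advancing time (a new reading comes with each control period).
- cams.get_image(name): name is "scene" or "top" or "wrist"; returns the picture (384x512x3 uint8, blue, green, red); there is no depth.
- cams.get_calibration(name): a dict with "fx", "fy", "cx", "cy" (pixels), "extrinsics" (4x4, takes a point from camera to world coordinates). Camera axes: x right, y up, looking along -z (the intrinsics and any distortion apply to the point x, -y, -z); pixel columns grow to the right and rows downward; lengths in m; the calibration is good to about 2 mm. A picture is of the moment at which its call begins: read the wrist's pose just before it. get_calibration takes no time and is no camera call; for the wrist camera it gives the pose at the moment of the call.
- ticket.sign_off(): hands the job in; it is judged then, once.
The state is a dict: "clock": time; "qpos": joint angles; "qd": joint speeds; "effort": joint torques, N m; "position": TCP position; "ee_rot": TCP orientation; "contact_force": force on the tool from outside, world axes, zero at the start; "moment": the same for the moment, N m; "width": finger opening in m; "gripper_force": force on a finger pad.
Only numpy, scipy, OpenCV 4.12 (cv2) and the standard library are available. Lean on these libraries where they do the work, as an engineer would, in place of code of your own. Each camera call takes 0.05 s, during which the arm holds its last target. There are 200 camera calls.

## Working session

There is one attempt and no reset: what is moved stays moved. The work goes in short steps, Python scripts to look and compute and a tool call to move; the robot and the scene stay as the last step left them, time stands still between calls to the robot, and variables do not carry over. Pictures are saved under pics/ and viewed, at most 10 in all, crops included, and the job is handed in when it is done.

Besides the shell and the picture viewer there is one more tool, called after "Call:" by a JSON object that holds its "name" and its "arguments", one argument or row to a line. step_arm: Moves the arm, as the interface text tells. Shift numbers are shares of 0.2 m and turn numbers shares of 0.15 rad, none past 1 either way. Its arguments: {"type":"object","properties":{"increments":{"type":"array"},"squeeze":{"type":"number"}},"required":["increments"]}

```bash
mkdir -p pics; cat > h.py <<'E'
import numpy as np, cv2
from rig import manip, cams, ticket
def cal(n):
    c=cams.get_calibration(n); K=np.array([[c['fx'],0,c['cx']],[0,c['fy'],c['cy']],[0,0,1.]]); return K,np.array(c['extrinsics']),c
def ray(n,uv,z,C=None):
    """pixels -> world points on plane z"""
    K,E,c=C or cal(n); uv=np.atleast_2d(uv).astype(float)
    d=np.c_[(uv[:,0]-K[0,2])/K[0,0],-(uv[:,1]-K[1,2])/K[1,1],-np.ones(len(uv))]@E[:3,:3].T
    o=E[:3,3]; return o+d*((z-o[2])/d[:,2])[:,None]
def proj(n,P,C=None):
    K,E,c=C or cal(n); p=(np.atleast_2d(P)-E[:3,3])@E[:3,:3]
    return np.c_[K[0,2]-K[0,0]*p[:,0]/p[:,2],K[1,2]+K[1,1]*p[:,1]/p[:,2]]
E
python3 - <<'E'
from h import *
for n in ('top','scene'):
    i=cams.get_image(n); cv2.imwrite(f'pics/{n}0.png',i); K,E,c=cal(n); print(n,c)
print(manip.get_state())
E
```

```text
top {'fx': 407.9190697776436, 'fy': 407.9190697776436, 'cx': 253.09942590213421, 'cy': 183.9315763954557, 'extrinsics': array([[-0.02443358,  0.98891099, -0.14648568,  0.38125091],
       [-0.99967274, -0.0230585 ,  0.01107803, -0.06466678],
       [ 0.00757745,  0.14670842,  0.98915076,  1.06409744],
       [ 0.        ,  0.        ,  0.        ,  1.        ]])}
scene {'fx': 351.1331839499299, 'fy': 351.1331839499299, 'cx': 250.30515391517324, 'cy': 188.45994026761693, 'extrinsics': array([[-0.6518179 , -0.56895972,  0.50141626,  0.97115608],
       [ 0.75837352, -0.48749552,  0.43268664,  0.29524659],
       [-0.00174309,  0.66229371,  0.74924229,  0.73623069],
       [ 0.        ,  0.        ,  0.        ,  1.        ]])}
{'clock': 0.1, 'qpos': array([-1.39501564e+00,  2.76581149e-01,  1.50601246e+00, -5.35413845e-05,
        1.36069861e+00, -1.21004803e-01]), 'qd': array([-0.00246868,  0.00011428, -0.00516834,  0.00072316,  0.00209661,
       -0.00143442]), 'effort': array([ 1.55795624e-03, -4.17699659e+01, -2.46405870e+01, -2.02393412e-04,
        5.86210968e-03, -5.06218768e-06]), 'position': array([ 0.16805711, -0.54944486,  0.25549564]), 'ee_rot': array([-8.48747124e-04,  9.89008800e-01,  1.47854223e-01, -4.94383363e-05]), 'contact_force': array([-0.79235876, -0.14997374,  0.06741702]), 'moment': array([ 0.03319522, -0.01887638,  0.01607018]), 'gripper_force': 0.0, 'width': 0.08533985277512486}
```

View pics/top0.png

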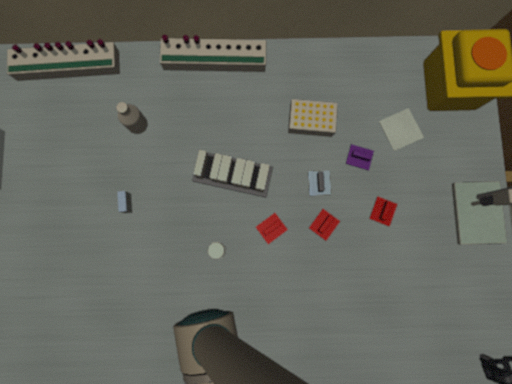

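View pics/scene0.png

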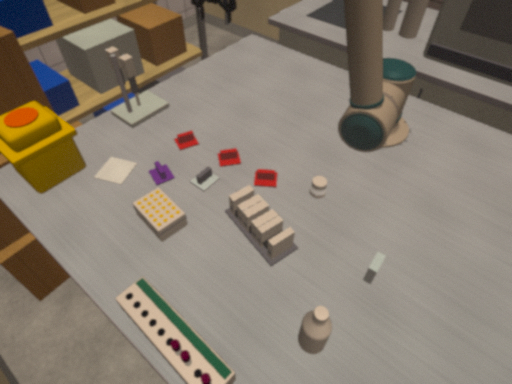

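The top view shows the rack at (232,172), the bare metal plate with its grey rib at (319,182), the spacer at (123,202), the jar at (216,251), the bottle at (128,114) and the tip box at (313,116). The red and purple plates are decoys. I'll zoom in on the three that matter.

```bash
python3 - <<'E'
from h import *
i=cv2.imread('pics/top0.png')
a=cv2.resize(i[140:205,184:284],None,fx=7,fy=5.0*1.4,interpolation=cv2.INTER_CUBIC)[:,:700]
b=cv2.resize(i[182:222,98:148],None,fx=3.5,fy=3.5,interpolation=cv2.INTER_CUBIC)
c=cv2.resize(i[162:202,294:344],None,fx=3.5,fy=3.5,interpolation=cv2.INTER_CUBIC)
o=np.zeros((600,700,3),np.uint8); o[:455]=a; o[457:597,:175]=b; o[457:597,200:375]=c
cv2.imwrite('pics/m1.png',o)
for n,p,z in (('rack',(232,172),.07),('plate',(319,182),.006),('spacer',(123,202),.056),('jar',(216,251),.05),('bottle',(123,107),.14),('tip',(313,116),.05)): print(n,ray('top',p,z).round(3))
for p in ((123,202),(319,182),(232,172)): print(i[p[1]-1:p[1]+2,p[0]-6:p[0]+8:3].tolist())
E
```

```text
rack [[ 0.56  -0.024  0.07 ]]
plate [[ 0.539 -0.25   0.006]]
spacer [[0.493 0.247 0.056]]
jar [[0.367 0.019 0.05 ]]
bottle [[0.708 0.226 0.14 ]]
tip [[ 0.705 -0.235  0.05 ]]
[[[119, 121, 113], [149, 136, 124], [149, 139, 125], [73, 72, 67], [42, 45, 49]], [[119, 118, 110], [148, 136, 122], [148, 138, 125], [76, 74, 69], [43, 47, 49]], [[120, 120, 112], [147, 136, 123], [148, 138, 124], [80, 77, 74], [46, 47, 49]]]
[[[143, 136, 123], [127, 123, 110], [66, 68, 67], [76, 78, 80], [142, 139, 127]], [[144, 136, 123], [124, 120, 110], [59, 63, 64], [73, 72, 75], [139, 135, 121]], [[143, 136, 122], [126, 122, 111], [61, 64, 64], [71, 74, 77], [142, 138, 124]]]
[[[139, 155, 153], [61, 64, 67], [47, 48, 49], [137, 157, 153], [135, 154, 150]], [[136, 153, 150], [47, 51, 54], [50, 53, 54], [138, 156, 152], [135, 155, 152]], [[140, 155, 151], [37, 39, 43], [58, 63, 62], [137, 158, 151], [136, 154, 152]]]
```

View pics/m1.png

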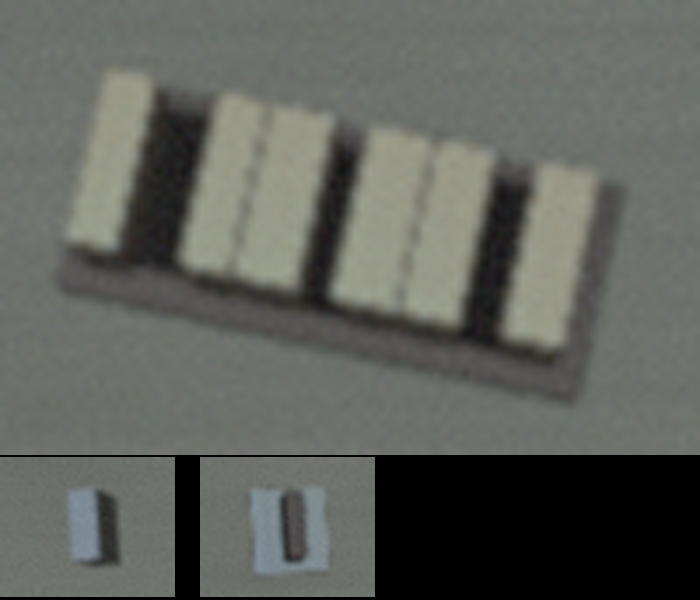

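The crops show the leftmost slot, on the robot's left (+y), at about 60 px against about 33 px for the other two, so bay_c is the left module. Next I'll measure with masks.

```bash
cat >> h.py <<'E'
def rect(n,mask,z,C=None):
    """min-area rectangle of a mask, rectified on plane z: centre, long-axis angle, sizes (m)"""
    cs,_=cv2.findContours(mask,cv2.RETR_EXTERNAL,cv2.CHAIN_APPROX_NONE); p=np.vstack(cs)[:,0]
    (c,s,a)=cv2.minAreaRect((ray(n,p,z,C)[:,:2]*1000).astype(np.float32))
    b=cv2.boxPoints((c,s,a)); e=b[1]-b[0]; f=b[2]-b[1]; L=e if np.hypot(*e)>np.hypot(*f) else f
    th=np.arctan2(L[1],L[0]); th=(th+np.pi/2)%np.pi-np.pi/2
    return np.array(c)/1000,th,sorted(s)
def roi(m,x0,y0,x1,y1):
    o=np.zeros_like(m); o[y0:y1,x0:x1]=m[y0:y1,x0:x1]; return o
E
python3 - <<'E'
from h import *
i=cv2.resize(cv2.imread('pics/top0.png'),None,fx=1,fy=1)
f=i.astype(int); B,G,R=f[...,0],f[...,1],f[...,2]
w=((G>125)&(G-B>6)).astype(np.uint8)*255
m=roi(w,190,145,275,200); print('rack',rect('top',m,.07))
n,l,st,ce=cv2.connectedComponentsWithStats(m)
for k in range(1,n):
    if st[k,4]>15: print(' part',rect('top',(l==k).astype(np.uint8)*255,.07),st[k,4])
s=((B-R>15)&(B>115)).astype(np.uint8)*255
print('spacer',rect('top',roi(s,105,185,140,220),.056)); print('plate',rect('top',roi(s,300,165,340,200),.006))
d=((B<105)).astype(np.uint8)*255
print('rib',rect('top',roi(d,311,170,327,194),.036))
E
```

```text
rack (array([ 0.56800226, -0.02180756]), np.float32(1.3327576), [63.56892013549805, 179.92645263671875])
 part (array([0.58708679, 0.05633849]), np.float32(-0.22702861), [18.697595596313477, 63.22539520263672]) 187
 part (array([0.57424011, 0.00414671]), np.float32(-0.2432301), [40.559566497802734, 63.54465103149414]) 406
 part (array([ 0.56079584, -0.05118822]), np.float32(-0.2441113), [43.757347106933594, 63.14765167236328]) 440
 part (array([ 0.54911829, -0.09962343]), np.float32(-0.25416994), [20.328811645507812, 62.76333236694336]) 206
spacer (array([0.49573932, 0.25096877]), np.float32(0.023996115), [17.295635223388672, 49.70802688598633])
plate (array([ 0.53485309, -0.24953957]), np.float32(-0.044558644), [52.546119689941406, 61.30167007446289])
rib (array([ 0.53959998, -0.24741373]), np.float32(0.18551528), [23.29726791381836, 58.14053726196289])
```

The sizes check out: rack row 63.6 x 180 mm, spacer 17 x 50 mm, plate about 56 x 64 mm. Bay_c works out near (0.582, 0.036) with yaw -0.238. I'll fly over the plate and rack towards the spacer, taking wrist pictures on the way.

Call:
{"name": "step_arm", "arguments": {
  "increments": [
    {"dp": [0.229, 0.188, 0], "yaw": -0.95, "grip": 1},
    {"dp": [0.229, 0.188, 0], "yaw": -0.9, "grip": 1},
    {"dp": [0.229, 0.188, 0], "yaw": 0, "grip": 1},
    {"dp": [0.229, 0.188, 0], "yaw": 0, "grip": 1},
    {"dp": [0.229, 0.188, 0], "yaw": 0, "grip": 1}
  ]
}}

```text
clock: 0.72
position: [0.3983, -0.3604, 0.256]
ee_rot: [-0.0, 1.0, 0.01, -0.0]
contact_force: [0.9, -1.0, 0.0]
width: 0.0857
gripper_force: 0.0
```

Call:
{"name": "step_arm", "arguments": {
  "increments": [
    {"dp": [0.229, 0.188, 0], "yaw": 0, "grip": 1},
    {"dp": [0.229, 0.188, 0], "yaw": 0, "grip": 1},
    {"dp": [0.1, 0.1, 0], "yaw": 0, "grip": 1},
    {"dp": [0, 0, 0], "yaw": 0, "grip": 1},
    {"dp": [0, 0, 0], "yaw": 0, "grip": 1}
  ]
}}

```text
clock: 1.35
position: [0.5081, -0.267, 0.2559]
ee_rot: [0.0, 1.0, 0.01, -0.001]
contact_force: [-0.0, -0.4, 0.5]
width: 0.0852
gripper_force: 0.0
```

```bash
python3 - <<'E'
from h import *
C=cal('wrist'); i=cams.get_image('wrist'); cv2.imwrite('pics/w1.png',i); np.save('w1.npy',C[1]); print(C[1].round(3),C[2]['fx'],C[2].keys()); s=manip.get_state(); print(s['clock'],s['position'],s['ee_rot'])
print(proj('wrist',[[.535,-.25,.006],[.582,.036,.07]],C))
E
```

```text
[[ 0.019  0.952  0.306  0.586]
 [-1.     0.018  0.006 -0.266]
 [-0.    -0.306  0.952  0.374]
 [ 0.     0.     0.     1.   ]] 270.0524998003421 dict_keys(['fx', 'fy', 'cx', 'cy', 'extrinsics'])
1.4 [ 0.5079134  -0.26736898  0.25607658] [ 1.32024086e-04  9.99957379e-01  9.21683593e-03 -5.21365662e-04]
[[247.56861174 148.72196018]
 [-22.3709732  107.63204875]]
```

View pics/w1.png

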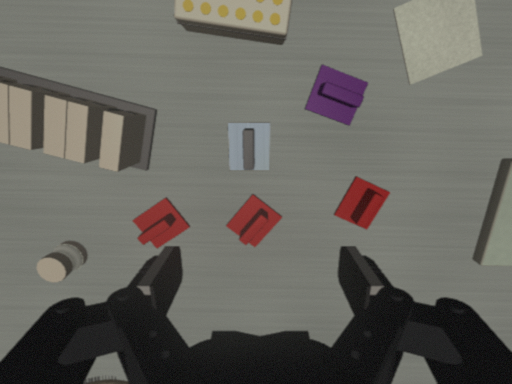

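The wrist view shows the plate at (249,147) with its rib along x, and the purple and red decoys beside it. I'll continue to the rack.

Call:
{"name": "step_arm", "arguments": {
  "increments": [
    {"dp": [0.0, 0.303, 0], "yaw": 0, "grip": 1},
    {"dp": [0.0, 0.303, 0], "yaw": 0, "grip": 1},
    {"dp": [0.0, 0.303, 0], "yaw": 0, "grip": 1},
    {"dp": [0.0, 0.303, 0], "yaw": 0, "grip": 1},
    {"dp": [0.0, 0.303, 0], "yaw": 0, "grip": 1}
  ]
}}

```text
clock: 2.02
position: [0.5083, 0.0366, 0.2566]
ee_rot: [0.0, 1.0, 0.008, 0.0]
contact_force: [1.5, -0.5, -0.1]
width: 0.0856
gripper_force: 0.0
```

Call:
{"name": "step_arm", "arguments": {
  "increments": [
    {"dp": [0, 0, 0], "yaw": 0, "grip": 1},
    {"dp": [0, 0, 0], "yaw": 0, "grip": 1}
  ]
}}

```text
clock: 2.28
position: [0.5086, 0.0351, 0.2564]
ee_rot: [0.001, 1.0, 0.009, 0.0]
contact_force: [0.4, -0.7, 0.4]
width: 0.0854
gripper_force: 0.0
```

```bash
python3 - <<'E'
from h import *
f=cv2.imread('pics/w1.png').astype(int); B,G,R=f[...,0],f[...,1],f[...,2]
K,E,c=cal('wrist'); C1=(K,np.load('w1.npy'),c)
s=((B-R>12)&(B>110)).astype(np.uint8)*255
m=roi(s,215,110,285,185); print('plate',rect('wrist',m,.006,C1), cv2.countNonZero(m))
d=((B<100)).astype(np.uint8)*255
print('rib',rect('wrist',roi(d,238,124,262,169),.036,C1))
C=cal('wrist'); i=cams.get_image('wrist'); cv2.imwrite('pics/w2.png',i); np.save('w2.npy',C[1])
f=i.astype(int);B,G,R=f[...,0],f[...,1],f[...,2]
w=((G>110)&(G-B>6)).astype(np.uint8)*255
n,l,st,ce=cv2.connectedComponentsWithStats(w)
for k in range(1,n):
    if st[k,4]>150: print(st[k],rect('wrist',(l==k).astype(np.uint8)*255,.07,C))
print(manip.get_state()['position'],i[::60,::100].tolist()[2])
E
```

```text
plate (array([ 0.53787427, -0.25099188]), np.float32(0.018981218), [53.06184387207031, 61.55887222290039]) 1121
rib (array([ 0.53945288, -0.25197256]), np.float32(0.045541406), [13.718265533447266, 49.60774230957031])
[     0      0    512    360 115910] (array([0.46976791, 0.04806088]), np.float32(-1.5281863), [444.4861145019531, 744.1801147460938])
[ 463    0   49   33 1347] (array([ 0.6797196 , -0.18730405]), np.float32(1.4688421), [26.01040267944336, 50.98101806640625])
[ 229   76   30   65 1060] (array([0.58672791, 0.05427983]), np.float32(-0.24323153), [18.12417984008789, 63.88288497924805])
[ 265   88   53   68 2310] (array([0.5738689 , 0.00272247]), np.float32(-0.24353921), [41.809539794921875, 63.747352600097656])
[ 312  102   58   67 2372] (array([ 0.56026776, -0.05231942]), np.float32(-0.2451948), [45.18400955200195, 63.55279541015625])
[ 85 354  43  30 738] (array([0.21544894, 0.26305835]), np.float32(-1.5536175), [56.88148880004883, 63.75136184692383])
[394 354  42  30 684] (array([ 0.22353235, -0.20533022]), np.float32(-1.553618), [56.954139709472656, 63.34463882446289])
[0.50875492 0.03463243 0.25638415] [[110, 115, 114], [108, 114, 111], [109, 116, 116], [136, 154, 159], [104, 111, 109], [109, 117, 115]]
```

View pics/w2.png

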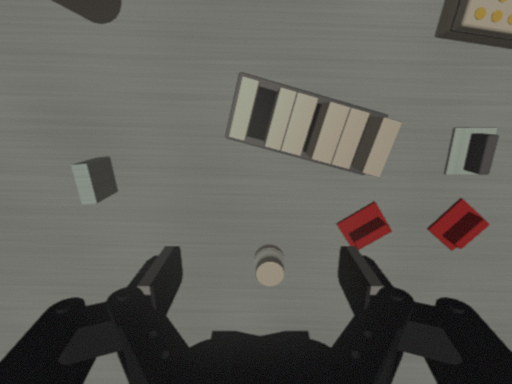

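The wrist view shows the wide slot at (262,112), the spacer at (93,180) and the jar at (270,268). The slot gap measures 23.2 mm, centred at (0.5817, 0.0342) with yaw -0.243. On to the spacer.

Call:
{"name": "step_arm", "arguments": {
  "increments": [
    {"dp": [-0.02, 0.27, -0.05], "yaw": 0, "grip": 1},
    {"dp": [-0.02, 0.27, -0.1], "yaw": 0, "grip": 1},
    {"dp": [-0.02, 0.27, -0.1], "yaw": 0, "grip": 1},
    {"dp": [0, 0.27, -0.1], "yaw": 0, "grip": 1},
    {"dp": [0, 0, 0], "yaw": 0, "grip": 1}
  ]
}}

```text
clock: 2.95
position: [0.4966, 0.2531, 0.1844]
ee_rot: [0.0, 1.0, 0.01, -0.002]
contact_force: [0.4, -0.7, 0.1]
width: 0.0852
gripper_force: 0.0
```

Call:
{"name": "step_arm", "arguments": {
  "increments": [
    {"dp": [0, 0, 0], "yaw": 0, "grip": 1}
  ]
}}

```text
clock: 3.08
position: [0.4975, 0.2505, 0.1862]
ee_rot: [0.001, 1.0, 0.009, -0.0]
contact_force: [0.6, -0.1, 0.7]
width: 0.0856
gripper_force: 0.0
```

```bash
python3 - <<'E'
from h import *
C=cal('wrist'); i=cams.get_image('wrist'); cv2.imwrite('pics/w3.png',i)
print(proj('wrist',[.4957,.251,.056],C))
f=i.astype(int);B,G,R=f[...,0],f[...,1],f[...,2]
s=((B-R>8)&(B>120)).astype(np.uint8)*255
n,l,st,ce=cv2.connectedComponentsWithStats(s)
for k in range(1,n):
    if st[k,4]>100: print(st[k],rect('wrist',(l==k).astype(np.uint8)*255,.056,C))
q=manip.get_state(); print(q['position'],q['ee_rot'])
E
```

```text
[[259.08532542 196.26906464]]
[250 171  20  22 293] (array([0.51031439, 0.25075771]), np.float32(0.027689934), [17.839624404907227, 20.597448348999023])
[0.49767066 0.25034881 0.18662212] [4.34731512e-04 9.99964229e-01 8.44297352e-03 2.59548567e-04]
```

View pics/w3.png

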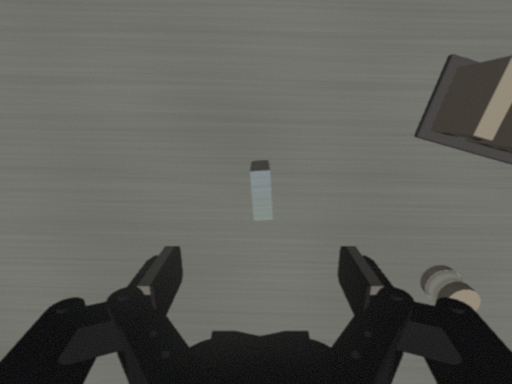

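The spacer top spans columns 250 to 273 and rows 170 to 220. I'll remeasure with a brightness threshold, because the colour mask only caught part of it.

```bash
python3 - <<'E'
from h import *
C=cal('wrist'); i=cv2.imread('pics/w3.png')
g=cv2.GaussianBlur(i,(3,3),0)[...,0]; print(g[200,235:290:3],g[160:230:4,262])
for t in (118,125):
    m=roi((g>t).astype(np.uint8)*255,235,150,290,235); print(rect('wrist',m,.056,C))
print(ray('wrist',[(250,171),(271,169),(253,221),(273,219)],.056,C).round(4))
E
```

```text
[108 108 108 109 108 109 131 133 133 133 132 133 123 108 109 108 108 109
 109] [ 79  59  61 140 139 142 137 138 136 136 133 133 134 134 131 119 107 108]
(array([0.49605069, 0.24873863]), np.float32(0.0797621), [19.96892547607422, 49.980350494384766])
(array([0.49625565, 0.24909293]), np.float32(0.06857586), [18.955276489257812, 48.9328727722168])
[[0.5205 0.2598 0.056 ]
 [0.5228 0.2401 0.056 ]
 [0.4699 0.2565 0.056 ]
 [0.4723 0.2367 0.056 ]]
```

Call:
{"name": "step_arm", "arguments": {
  "increments": [
    {"dp": [-0.006, -0.004, -0.21], "yaw": 0.35, "grip": 1},
    {"dp": [0, 0, -0.21], "yaw": 0, "grip": 1},
    {"dp": [0, 0, -0.21], "yaw": 0, "grip": 1},
    {"dp": [0, 0, 0], "yaw": 0, "grip": 1},
    {"dp": [0, 0, 0], "yaw": 0, "grip": 0.6}
  ],
  "squeeze": 40
}}

```text
clock: 3.75
position: [0.4972, 0.2509, 0.062]
ee_rot: [-0.0, 0.999, 0.035, 0.001]
contact_force: [0.0, -0.7, 0.8]
width: 0.0697
gripper_force: 0.0
```

Call:
{"name": "step_arm", "arguments": {
  "increments": [
    {"dp": [0, 0, 0], "yaw": 0, "grip": 0.4},
    {"dp": [0, 0, 0], "yaw": 0, "grip": 0.2},
    {"dp": [0, 0, 0], "yaw": 0, "grip": 0},
    {"dp": [0, 0, 0], "yaw": 0, "grip": 0},
    {"dp": [0, 0, 0], "yaw": 0, "grip": 0}
  ]
}}

```text
clock: 4.38
position: [0.4961, 0.2515, 0.0614]
ee_rot: [0.0, 0.999, 0.036, 0.001]
contact_force: [-0.7, -1.5, 6.7]
width: 0.0182
gripper_force: 41.1
```

Gripped at 18.2 mm opening. Now lift, turn and carry it to the slot.

Call:
{"name": "step_arm", "arguments": {
  "increments": [
    {"dp": [0, 0, 0.15], "yaw": 0, "grip": 0},
    {"dp": [0, 0, 0.3], "yaw": 0, "grip": 0},
    {"dp": [0.08, -0.2, 0.05], "yaw": -0.7, "grip": 0},
    {"dp": [0.1, -0.25, 0], "yaw": -0.7, "grip": 0},
    {"dp": [0.1, -0.25, 0], "yaw": -0.7, "grip": 0}
  ]
}}

```text
clock: 5.0
position: [0.5517, 0.1106, 0.1605]
ee_rot: [-0.0, 0.992, -0.122, 0.0]
contact_force: [0.9, 0.7, -1.9]
width: 0.0182
gripper_force: 40.6
```

Call:
{"name": "step_arm", "arguments": {
  "increments": [
    {"dp": [0.1, -0.25, 0], "yaw": 0, "grip": 0},
    {"dp": [0.05, -0.135, 0], "yaw": 0, "grip": 0},
    {"dp": [0, 0, 0], "yaw": 0, "grip": 0},
    {"dp": [0, 0, 0], "yaw": 0, "grip": 0}
  ]
}}

```text
clock: 5.5
position: [0.5809, 0.0352, 0.1599]
ee_rot: [-0.0, 0.993, -0.121, -0.001]
contact_force: [-0.5, -0.1, -1.8]
width: 0.018
gripper_force: 40.7
```

```bash
python3 - <<'E'
from h import *
q=manip.get_state(); print(q['position'],q['width'],2*np.arctan2(q['ee_rot'][2],q['ee_rot'][1]))
C=cal('wrist'); i=cams.get_image('wrist'); cv2.imwrite('pics/w4.png',i); np.save('w4.npy',C[1])
cv2.imwrite('pics/s4.png',cams.get_image('scene')); cv2.imwrite('pics/t4.png',cams.get_image('top'))
z=q['position'][2]
print(proj('wrist',[q['position']+[0,0,-.0054],[.5817,.0342,.07]],C))
E
```

```text
[0.58085084 0.03519856 0.15988214] 0.018048896811725883 -0.2433428799287187
[[259.43885932 265.65216807]
 [260.53444537 207.77432368]]
```

View pics/w4.png

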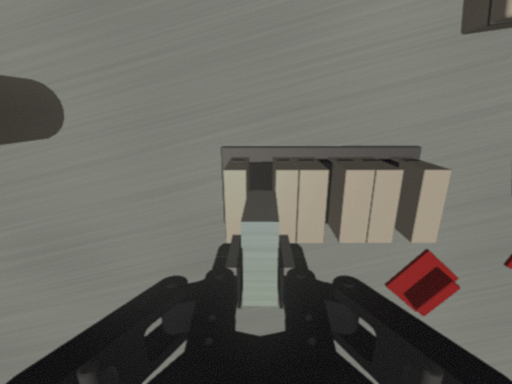

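The wrist view shows the spacer held square, its top edge at columns 243 to 279 in row 222, with the slot mouth ahead at columns 248 to 273. I'll measure the lateral offset of one against the other.

```bash
python3 - <<'E'
from h import *
K,_,c=cal('wrist'); C=(K,np.load('w4.npy'),c); i=cv2.imread('pics/w4.png')
g=cv2.GaussianBlur(i,(3,3),0)[...,1].astype(float)
th=-.2435; ex=np.array([np.cos(th),np.sin(th)]); ey=np.array([-ex[1],ex[0]]); o=np.array([.5817,.0342])
def rep(n,row,cols,z):
    p=ray('wrist',[(x,row) for x in cols],z,C)[:,:2]-o; print(n,(p@ex*1000).round(1),(p@ey*1000).round(1))
def edges(row,a,b):
    d=np.diff(g[row,a:b]); k=np.argsort(-abs(d))[:6]; return [(int(a+j),int(d[j])) for j in sorted(k)]
for r in (165,172,180): print(r,edges(r,235,290))
for r in (226,240,260): print(r,edges(r,225,300))
zt=.1599-.0614+.056
for r in (166,172,180): rep('slot',r,(248.5,273),.07)
rep('top',222,(243,279),zt);rep('top',304,(241.5,280.5),zt); rep('tool',C and 0,(0,),.07)
p=np.array([.5809,.0352])-o; print('tool',p@ex*1000,p@ey*1000)
E
```

```text
165 [(247, -4), (248, -5), (249, -4), (271, 6), (272, 8), (273, 4)]
172 [(244, -23), (245, -34), (246, -28), (274, 25), (275, 32), (276, 21)]
180 [(244, -19), (245, -34), (246, -29), (274, 27), (275, 32), (276, 18)]
226 [(225, 13), (226, 9), (294, -15), (295, -13), (297, 17), (298, 8)]
240 [(230, -29), (231, -31), (240, 36), (278, -32), (279, -24), (288, 31)]
260 [(241, 33), (242, 35), (243, 19), (276, -27), (277, -36), (278, -24)]
slot [34.7 34.7] [ 9.4 -9.7]
slot [29.9 29.9] [ 9.5 -9.8]
slot [23.4 23.4] [ 9.6 -9.9]
top [23.7 23.7] [ 8.9 -8.9]
top [-25.2 -25.2] [ 10.6 -10.8]
tool [144.9] [170.7]
tool -1.0175009008062992 0.7776193907422889
```

The spacer and slot centrelines agree within about 0.5 mm, so I'm descending.

Call:
{"name": "step_arm", "arguments": {
  "increments": [
    {"dp": [0.003, 0, -0.09], "yaw": 0, "grip": 0},
    {"dp": [0, 0, -0.06], "yaw": 0, "grip": 0},
    {"dp": [0, 0, -0.06], "yaw": 0, "grip": 0},
    {"dp": [0, 0, -0.05], "yaw": 0, "grip": 0},
    {"dp": [0, 0, -0.04], "yaw": 0, "grip": 0}
  ]
}}

```text
clock: 6.28
position: [0.5821, 0.0346, 0.0997]
ee_rot: [0.0, 0.993, -0.121, -0.0]
contact_force: [-0.0, 0.3, -2.2]
width: 0.0181
gripper_force: 40.7
```

Call:
{"name": "step_arm", "arguments": {
  "increments": [
    {"dp": [0, 0, 0], "yaw": 0, "grip": 0},
    {"dp": [0, 0, 0], "yaw": 0, "grip": 0}
  ]
}}

```text
clock: 6.52
position: [0.5825, 0.0344, 0.1006]
ee_rot: [0.0, 0.993, -0.121, 0.0]
contact_force: [0.2, 0.0, -1.7]
width: 0.0183
gripper_force: 40.7
```

It went in without contact. I'll go down a touch further, then release.

Call:
{"name": "step_arm", "arguments": {
  "increments": [
    {"dp": [0, 0, -0.014], "yaw": 0, "grip": 0},
    {"dp": [0, 0, 0], "yaw": 0, "grip": 0.4},
    {"dp": [0, 0, 0], "yaw": 0, "grip": 0.6},
    {"dp": [0, 0, 0], "yaw": 0, "grip": 0.8},
    {"dp": [0, 0, 0], "yaw": 0, "grip": 0.8}
  ]
}}

```text
clock: 7.15
position: [0.5822, 0.0345, 0.0977]
ee_rot: [0.0, 0.993, -0.121, 0.0]
contact_force: [-0.3, 0.1, 0.4]
width: 0.0684
gripper_force: 0.0
```

Call:
{"name": "step_arm", "arguments": {
  "increments": [
    {"dp": [0, 0, 0.1], "yaw": 0, "grip": 0.8},
    {"dp": [0, 0, 0.3], "yaw": 0, "grip": 0.8},
    {"dp": [0, 0, 0.1], "yaw": 0, "grip": 0.8},
    {"dp": [0, 0, 0], "yaw": 0, "grip": 0.8},
    {"dp": [0, 0, 0], "yaw": 0, "grip": 0.8}
  ]
}}

```text
clock: 7.78
position: [0.5812, 0.0346, 0.1962]
ee_rot: [0.0, 0.993, -0.121, -0.001]
contact_force: [-0.2, -0.8, -0.6]
width: 0.0683
gripper_force: 0.0
```

```bash
python3 - <<'E'
from h import *
q=manip.get_state(); print(q['position'],q['width'])
C=cal('wrist'); i=cams.get_image('wrist'); np.save('w5.npy',C[1]); s=cams.get_image('scene'); cv2.imwrite('pics/w5.png',i)
cr=cv2.resize(s[180:265,220:300],(360,382),interpolation=cv2.INTER_CUBIC)
o=np.zeros((384,760,3),np.uint8); o[:,:400]=i[:,56:456]; o[:382,400:]=cr; cv2.imwrite('pics/m5.png',o)
E
```

```text
[0.58123329 0.03457205 0.19624626] 0.06834298411268122
```

View pics/m5.png

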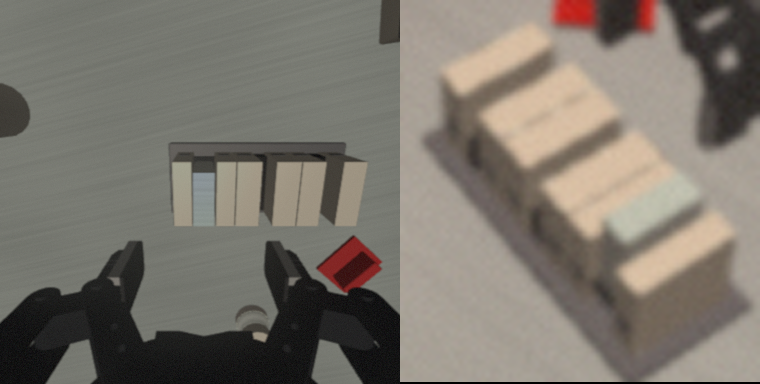

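The spacer stands in the wide slot, standing proud, with its top at about (259,200) in the full wrist frame. I'll check its size and centre assuming z = 0.086.

```bash
python3 - <<'E'
from h import *
K,_,c=cal('wrist'); C=(K,np.load('w5.npy'),c); i=cv2.imread('pics/w5.png'); f=cv2.GaussianBlur(i,(3,3),0).astype(int)
B,G,R=f[...,0],f[...,1],f[...,2]; print(f[200,240:280:4].tolist())
m=roi(((B-R>0)&(B>105)).astype(np.uint8)*255,235,155,282,235)
for z in (.086,.092): print(rect('wrist',m,z,C))
E
```

```text
[[139, 156, 162], [138, 156, 161], [114, 122, 122], [146, 147, 138], [146, 147, 138], [145, 147, 138], [145, 146, 138], [143, 146, 137], [107, 121, 127], [137, 155, 162]]
(array([0.58229724, 0.03437973]), np.float32(-0.25586045), [18.559101104736328, 49.037147521972656])
(array([0.58425507, 0.03388803]), np.float32(-0.25586045), [18.07088851928711, 47.7471809387207])
```

The spacer is centred at (0.5823, 0.0344) and sized as expected for standing on the raised pad. Next, the plate.

Call:
{"name": "step_arm", "arguments": {
  "increments": [
    {"dp": [-0.043, -0.285, 0], "yaw": 0.36, "grip": 0.8},
    {"dp": [-0.043, -0.285, 0], "yaw": 0.36, "grip": 0.8},
    {"dp": [-0.043, -0.285, 0], "yaw": 0.36, "grip": 0.8},
    {"dp": [-0.043, -0.285, 0], "yaw": 0.36, "grip": 0.8},
    {"dp": [-0.043, -0.285, 0], "yaw": 0.36, "grip": 0.7}
  ]
}}

```text
clock: 8.5
position: [0.5382, -0.2519, 0.1961]
ee_rot: [-0.001, 1.0, 0.014, -0.001]
contact_force: [1.3, -0.7, 1.0]
width: 0.0597
gripper_force: 0.0
```

Call:
{"name": "step_arm", "arguments": {
  "increments": [
    {"dp": [0, 0, -0.2], "yaw": 0, "grip": 0.7},
    {"dp": [0, 0, 0], "yaw": 0, "grip": 0.7},
    {"dp": [0, 0, 0], "yaw": 0, "grip": 0.7}
  ]
}}

```text
clock: 8.88
position: [0.5394, -0.25, 0.1575]
ee_rot: [-0.0, 1.0, 0.014, -0.0]
contact_force: [1.0, -1.1, 0.7]
width: 0.0597
gripper_force: 0.0
```

```bash
python3 - <<'E'
from h import *
q=manip.get_state(); print(q['position'],q['width'],2*np.arctan2(q['ee_rot'][2],q['ee_rot'][1]))
C=cal('wrist'); i=cams.get_image('wrist'); np.save('w6.npy',C[1]); cv2.imwrite('pics/w6.png',i)
f=cv2.GaussianBlur(i,(3,3),0).astype(int);B,G,R=f[...,0],f[...,1],f[...,2]
u=proj('wrist',[[.538,-.251,.006],[.538,-.251,.036]],C); print(u)
E
```

```text
[ 0.53935299 -0.24999302  0.15750417] 0.05970932025073706 0.027451333667032098
[[260.79255372 189.56134923]
 [260.87643694 198.59317943]]
```

View pics/w6.png

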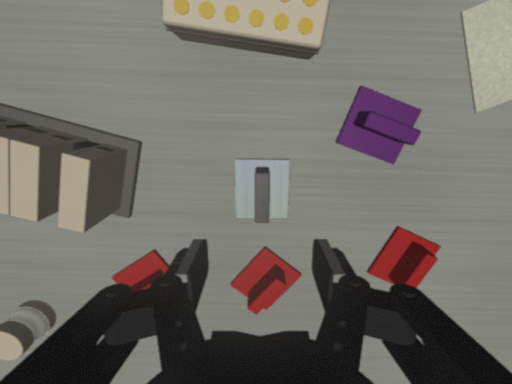

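The plate is at (262,188), columns 235 to 289, with the rib top at about (262,197). The decoys are well clear of the fingers.

```bash
python3 - <<'E'
from h import *
K,_,c=cal('wrist'); C=(K,np.load('w6.npy'),c); i=cv2.imread('pics/w6.png')
f=cv2.GaussianBlur(i,(3,3),0).astype(int);B,G,R=f[...,0],f[...,1],f[...,2]
print(f[200,228:300:4,0],f[160:230:4,262,0])
pl=roi(((B>120)).astype(np.uint8)*255,222,145,302,232); print('plate',rect('wrist',pl,.006,C))
rb=roi(((B<105)).astype(np.uint8)*255,246,162,280,219); print('rib all',rect('wrist',rb,.036,C))
for r in (180,190,200,210):
    x=np.where(f[r,246:280,0]<108)[0]+246; p=ray('wrist',[(x[0]-.5,r),(x[-1]+.5,r)],.036,C); print(r,p[:,:2].round(4).tolist())
E
```

```text
[123 124 150 161 157 156 156  92  92  91  90 158 157 154 158 132 127 127] [151 167  62  63  96  95  95  94  94  92  91  91  90  90  89  87 121 126]
plate (array([ 0.53736176, -0.25181796]), np.float32(0.027510285), [86.33356475830078, 93.02127075195312])
rib all (array([ 0.54321918, -0.25186212]), np.float32(0.021655917), [12.923158645629883, 49.520355224609375])
180 [[0.5557, -0.2447], [0.5561, -0.2584]]
190 [[0.5462, -0.2449], [0.5466, -0.2587]]
200 [[0.5365, -0.2451], [0.5368, -0.2582]]
210 [[0.5265, -0.2453], [0.5268, -0.2585]]
```

Call:
{"name": "step_arm", "arguments": {
  "increments": [
    {"dp": [-0.005, -0.008, -0.2], "yaw": 0, "grip": 0.7},
    {"dp": [0, 0, -0.2], "yaw": 0, "grip": 0.7},
    {"dp": [0, 0, -0.2], "yaw": 0, "grip": 0.7},
    {"dp": [0, 0, 0], "yaw": 0, "grip": 0.5},
    {"dp": [0, 0, 0], "yaw": 0, "grip": 0.3}
  ],
  "squeeze": 90
}}

```text
clock: 9.55
position: [0.5397, -0.2524, 0.0395]
ee_rot: [0.001, 1.0, 0.014, 0.001]
contact_force: [0.4, -0.5, -0.2]
width: 0.0265
gripper_force: 0.0
```

Call:
{"name": "step_arm", "arguments": {
  "increments": [
    {"dp": [0, 0, 0], "yaw": 0, "grip": 0.1},
    {"dp": [0, 0, 0], "yaw": 0, "grip": 0},
    {"dp": [0, 0, 0], "yaw": 0, "grip": 0},
    {"dp": [0, 0, 0], "yaw": 0, "grip": 0}
  ]
}}

```text
clock: 10.05
position: [0.5399, -0.2528, 0.0402]
ee_rot: [0.001, 1.0, 0.013, 0.002]
contact_force: [-0.2, 1.0, 6.2]
width: 0.0121
gripper_force: 89.4
```

Gripped at 12 mm opening and 89 N. Lift and carry it back.

Call:
{"name": "step_arm", "arguments": {
  "increments": [
    {"dp": [0, 0, 0.2], "yaw": 0, "grip": 0},
    {"dp": [0, 0, 0.3], "yaw": 0, "grip": 0},
    {"dp": [0, 0.1, 0.2], "yaw": 0, "grip": 0},
    {"dp": [0.04, 0.265, 0], "yaw": -0.45, "grip": 0},
    {"dp": [0.043, 0.285, 0], "yaw": -0.45, "grip": 0}
  ]
}}

```text
clock: 10.68
position: [0.5554, -0.1215, 0.1796]
ee_rot: [0.001, 0.998, -0.056, 0.002]
contact_force: [-0.1, -0.1, -0.9]
width: 0.0119
gripper_force: 88.4
```

Call:
{"name": "step_arm", "arguments": {
  "increments": [
    {"dp": [0.043, 0.285, 0], "yaw": -0.45, "grip": 0},
    {"dp": [0.043, 0.285, 0], "yaw": -0.45, "grip": 0},
    {"dp": [0.043, 0.215, 0], "yaw": 0, "grip": 0},
    {"dp": [0, 0, 0], "yaw": 0, "grip": 0},
    {"dp": [0, 0, 0], "yaw": 0, "grip": 0}
  ]
}}

```text
clock: 11.3
position: [0.5805, 0.0346, 0.1781]
ee_rot: [0.0, 0.993, -0.121, 0.0]
contact_force: [0.4, 0.0, -0.6]
width: 0.0122
gripper_force: 88.4
```

```bash
python3 - <<'E'
from h import *
q=manip.get_state(); print(q['position'],q['width'],2*np.arctan2(q['ee_rot'][2],q['ee_rot'][1]),q['ee_rot'],q['contact_force'])
C=cal('wrist'); i=cams.get_image('wrist'); s=cams.get_image('scene'); cv2.imwrite('pics/w7.png',i);cv2.imwrite('pics/s7.png',s); np.save('w7.npy',C[1])
cr=cv2.resize(s[140:260,200:310],(352,384),interpolation=cv2.INTER_CUBIC)
o=np.zeros((384,752,3),np.uint8); o[:,:400]=i[:,56:456]; o[:,400:]=cr; cv2.imwrite('pics/m7.png',o)
print(proj('wrist',[[.5823,.0344,.086]],C))
E
```

```text
[0.5804883  0.03455461 0.17809569] 0.012225132385676357 -0.24249230291447996 [ 4.51481199e-04  9.92658507e-01 -1.20949282e-01  3.93748621e-04] [ 0.41791708  0.03465988 -0.63205391]
[[259.12208433 206.28605716]]
```

View pics/m7.png

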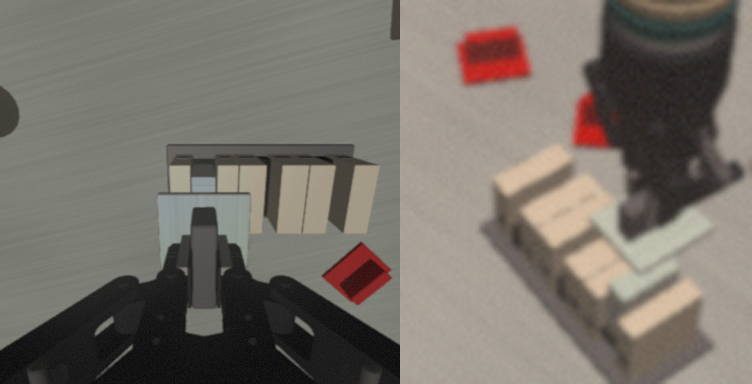

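The plate is held level and square, its far edge at row 194 and columns 215 to 306 in the full frame, with the spacer below it at column 260. I'll check the plate centre from that edge.

```bash
python3 - <<'E'
from h import *
K,_,c=cal('wrist'); C=(K,np.load('w7.npy'),c)
th=-.2435; ex=np.array([np.cos(th),np.sin(th)]); ey=np.array([-ex[1],ex[0]])
p=ray('wrist',[(215,194),(306,194)],.1439,C)[:,:2]; w=np.hypot(*(p[0]-p[1])); ctr=p.mean(0)-.032*ex; d=np.array([.5823,.0344])-ctr
print(w,ctr,'along/across to go mm',d@ex*1e3,d@ey*1e3,'world',d)
E
```

```text
0.05371722425948166 [0.57871363 0.03435745] along/across to go mm 3.470311532519857 0.905973295618852 world [3.58636851e-03 4.25520969e-05]
```

Call:
{"name": "step_arm", "arguments": {
  "increments": [
    {"dp": [0.014, 0, -0.1], "yaw": 0, "grip": 0},
    {"dp": [0, 0, -0.1], "yaw": 0, "grip": 0},
    {"dp": [0, 0, -0.05], "yaw": 0, "grip": 0},
    {"dp": [0, 0, -0.03], "yaw": 0, "grip": 0},
    {"dp": [0, 0, -0.02], "yaw": 0, "grip": 0}
  ],
  "squeeze": 110
}}

```text
clock: 12.02
position: [0.5832, 0.0343, 0.1181]
ee_rot: [0.0, 0.993, -0.122, -0.0]
contact_force: [-2.2, -1.5, 3.6]
width: 0.0116
gripper_force: 112.3
```

Call:
{"name": "step_arm", "arguments": {
  "increments": [
    {"dp": [0, 0, -0.02], "yaw": 0, "grip": 0},
    {"dp": [0, 0, 0], "yaw": 0, "grip": 0}
  ]
}}

```text
clock: 12.28
position: [0.5834, 0.0348, 0.114]
ee_rot: [0.0, 0.993, -0.121, 0.0]
contact_force: [-2.9, -0.1, 5.4]
width: 0.0114
gripper_force: 112.5
```

Call:
{"name": "step_arm", "arguments": {
  "increments": [
    {"dp": [0, 0, -0.01], "yaw": 0, "grip": 0},
    {"dp": [0, 0, -0.01], "yaw": 0, "grip": 0},
    {"dp": [0, 0, 0], "yaw": 0, "grip": 0}
  ]
}}

```text
clock: 12.65
position: [0.5834, 0.0348, 0.1105]
ee_rot: [0.0, 0.993, -0.121, 0.0]
contact_force: [-3.7, -0.3, 6.8]
width: 0.0116
gripper_force: 112.8
```

Call:
{"name": "step_arm", "arguments": {
  "increments": [
    {"dp": [0, 0, -0.01], "yaw": 0, "grip": 0},
    {"dp": [0, 0, 0], "yaw": 0, "grip": 0},
    {"dp": [0, 0, 0], "yaw": 0, "grip": 0}
  ]
}}

```text
clock: 13.02
position: [0.5834, 0.0349, 0.1103]
ee_rot: [0.0, 0.993, -0.121, 0.001]
contact_force: [-6.0, -1.3, 15.6]
width: 0.0116
gripper_force: 114.2
```

z stopped at 0.1103, which puts the underside at 70.1 mm, and the force jumped, so the plate is on the rack top. I'll press a little more and check it numerically.

Call:
{"name": "step_arm", "arguments": {
  "increments": [
    {"dp": [0, 0, -0.006], "yaw": 0, "grip": 0},
    {"dp": [0, 0, 0], "yaw": 0, "grip": 0},
    {"dp": [0, 0, 0], "yaw": 0, "grip": 0},
    {"dp": [0, 0, 0], "yaw": 0, "grip": 0}
  ]
}}

```text
clock: 13.52
position: [0.5834, 0.0349, 0.1102]
ee_rot: [0.0, 0.993, -0.121, 0.001]
contact_force: [-8.0, -1.1, 22.8]
width: 0.0116
gripper_force: 115.2
```

```bash
python3 - <<'E'
from h import *
q=manip.get_state(); print(q['position'],q['ee_rot'],q['contact_force'],q['moment'],q['gripper_force'])
C=cal('wrist'); i=cams.get_image('wrist'); cv2.imwrite('pics/w8.png',i)
f=cv2.GaussianBlur(i,(3,3),0).astype(int);B,G,R=f[...,0],f[...,1],f[...,2]
m=((B-R>2)&(B>110)).astype(np.uint8)*255
m=roi(m,190,150,330,300); n,l,st,ce=cv2.connectedComponentsWithStats(m); print([s.tolist() for s in st[1:] if s[4]>80])
th=-.2435; ex=np.array([np.cos(th),np.sin(th)]); ey=np.array([-ex[1],ex[0]])
for z in (.006,): 
    t=np.array([.5823,.0344]); P=[np.r_[t+.032*ex+s*.028*ey,z+.07] for s in (1,-1)]; print('expected front corners, flush',proj('wrist',P,C))
    P=[np.r_[t+.032*ex,z+.07+h] for h in (0,.003)]; print(proj('wrist',P,C))
for x in (225,240,282,297): print(x,[int(v) for v in G[165:225:2,x]],[int(v) for v in (B-R)[165:225:2,x]])
E
```

```text
[0.58338399 0.03485594 0.11024902] [ 2.47545680e-04  9.92648227e-01 -1.21029620e-01  1.12592976e-03] [-8.04497883 -1.11434509 22.75662599] [-0.16095652  1.28092396 -0.06836061] 115.15353083610535
[[214, 195, 91, 63, 2278]]
expected front corners, flush [[213.19700307 192.83473576]
 [308.14740847 192.86534396]]
[[260.67599536 192.85004108]
 [260.69385327 194.35213596]]
225 [97, 98, 95, 83, 73, 67, 69, 70, 70, 70, 70, 70, 73, 104, 93, 132, 152, 151, 152, 153, 152, 152, 153, 153, 153, 153, 153, 153, 153, 153] [-8, -6, -7, -7, -8, -8, -7, -9, -9, -9, -9, -9, -9, -16, -8, 1, 12, 12, 11, 11, 11, 11, 11, 10, 10, 9, 9, 8, 8, 8]
240 [96, 96, 91, 72, 63, 55, 66, 71, 71, 70, 70, 70, 73, 101, 93, 133, 155, 155, 155, 154, 153, 154, 153, 153, 153, 153, 152, 153, 153, 153] [-7, -7, -8, -8, -6, -4, -6, -9, -9, -9, -9, -8, -10, -14, -8, 1, 10, 10, 10, 10, 9, 9, 9, 9, 8, 8, 8, 8, 6, 6]
282 [93, 92, 87, 71, 59, 52, 64, 68, 69, 68, 68, 68, 71, 100, 91, 133, 154, 154, 153, 154, 154, 155, 155, 155, 155, 155, 155, 155, 155, 154] [-7, -8, -7, -9, -7, -4, -7, -9, -9, -10, -9, -9, -9, -16, -9, -1, 6, 6, 5, 5, 5, 4, 3, 3, 3, 2, 2, 2, 2, 1]
297 [91, 91, 89, 77, 68, 65, 68, 67, 67, 68, 67, 68, 71, 103, 91, 134, 156, 156, 155, 155, 156, 156, 156, 156, 157, 155, 156, 156, 156, 156] [-7, -7, -6, -9, -10, -9, -8, -11, -11, -10, -10, -11, -10, -17, -9, -3, 5, 4, 3, 3, 3, 3, 2, 2, 2, 1, 1, 1, 1, 1]
```

```bash
python3 -c "
from h import *
print(ticket.sign_off())"
```

```text
the job is handed in; nothing more can be done
None
```

The job is handed in at about 13.6 s, verdict not shown: the spacer stands in the wide (left) slot under the cover plate, which is still gripped and pressed flush at about 23 N (underside about 70 mm by the tool height), and the bottle, jar and tip box were not touched.

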